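# Set out one mixer tap's parts around the standing tap bodies

### The job

Set out the parts for the next mixer tap: stand the white cartridge upright in the middle of the aluminium rest block, lay the brass ring nut flat on the bench midway between the two standing tap bodies, and set the domed cap, dome up, squarely on top of that nut. Lay the lever handle flat on the bench about 10 cm straight behind the taller standing tap (middle of the lever to the tap's axis; behind is the side away from its spout), with its length parallel to the line through the two standing taps. Let go of everything, and leave the dish, the spare tap lying down and the screwdriver where they are.

Things in the scene. Friction and masses are not known exactly. Their poses are not given: they have to be found in the camera images.
- tall_tap: Taller of two standing chrome tap bodies, fixed: cylinder 52 mm across, 105 mm high. Spout 20 mm thick, 63 mm up, 65 mm long from the axis, points along its own -x, towards the robot within 0.2 rad; behind is its +x. Origin: axis at bench level; z up. Its y is parallel to the line to the short tap, which stands 220 mm away, axis to axis, on either side.
- short_tap: The shorter standing chrome tap body, fixed: 52 mm in diameter, 60 mm high, spout 20 mm thick at 36 mm height and 55 mm long along its own -x, turned the same way as the tall one's. Origin: axis, at bench level; z up.
- rest_block: Low square aluminium rest block, 64 x 64 x 20 mm high, flat on top with four tiny dark dots near its corners, fixed to the bench. Origin: centre of its underside (top face at z = +20 mm); x and y parallel to its sides, z up.
- cartridge: White plastic tap cartridge, loose, 40 to 85 g, standing upright: cylinder 35 mm in diameter and 36 mm high, above it a grey collar 24 mm across and 6 mm high and a 9 mm square stem, 56 mm high in all. Origin: centre of its underside; z up along the stem.
- brass_nut: Brass ring nut, loose, 55 to 115 g, lying flat: plain round ring 48 mm outside, 30 mm bore, 14 mm high. Origin: centre of its underside; z along its axis.
- dome_cap: Domed chrome cap, loose, 50 to 100 g, standing dome up: solid, flat underside 46 mm in diameter, straight sides up to 20 mm, domed above that to 32 mm. Origin: centre of its underside; z up towards the dome.
- lever: Chrome lever handle lying flat, loose, 60 to 130 g, 120 mm long in all: bar 14 mm wide and high, with a round hub 30 mm across and 18 mm high at one end. Origin: underside of the bar at the middle of the 120 mm; x runs along the length to the hub (centre x = +45 mm), z up. Balances about 10 mm from the origin towards the hub. The hub may end up either way.
- dish: Bystander: round stainless dish holding small red and blue bits, 140 mm across the rim, 30 mm high, loose, 0.35 kg. Origin: centre of its underside. Leave it alone.
- spare_tap: Bystander: spare chrome tap body lying on its side, 100 mm long and 46 mm thick with a brass end ring and a short spout to one side, loose, 0.45 kg. Origin: under its middle, at bench level; x along its length. Leave it alone.
- screwdriver: Bystander: red-handled screwdriver, about 200 mm long and under 35 mm thick, lying on the far side of the bench, roughly crosswise, loose. Origin: on the bench, under it. Leave it alone.
Things that resemble listed ones, but are neither listed nor needed, are in the scene too. What is shaped like the dome_cap but brown or pink is not meant.

How it is judged:
At the end, for the whole second after the job is handed in: Cartridge upright on the block, centred to 12 mm; nut flat on the bench at the taps' midpoint to 15 mm; cap upright on the nut, centred to 9 mm; lever flat, its middle 85-115 mm behind the tall tap, 15 mm sideways, parallel to the tap line to 0.22 rad; all released, at rest; bystanders unmoved (horizontal distance between cartridge and rest_block below 0.012 m and z of cartridge in the frame of rest_block between 0.016 and 0.024 m and angle between each of cartridge, lever's own z axis and vertical below 0.15 rad and x of brass_nut in the frame of tall_tap between -0.015 and 0.015 m and horizontal distance between brass_nut and tall_tap between 0.095 and 0.125 m and horizontal distance between brass_nut and short_tap between 0.095 and 0.125 m and height (world z) of brass_nut between -0.003 and 0.004 m and horizontal distance between dome_cap and brass_nut below 0.009 m and height (world z) of dome_cap between 0.01 and 0.018 m and angle between dome_cap's own z axis and vertical below 0.12 rad and x of lever in the frame of tall_tap between 0.085 and 0.115 m and y of lever in the frame of tall_tap between -0.015 and 0.015 m and angle between the x axis of lever and the y axis of tall_tap, either way round below 0.22 rad and height (world z) of lever between -0.003 and 0.004 m and linear speed of each of cartridge, brass_nut, dome_cap, lever below 0.02 m/s and angular speed of each of cartridge, brass_nut, dome_cap, lever below 0.2 rad/s and contact force between each of cartridge, brass_nut, dome_cap, lever and the fingers below 0.1 N); the robot touches nothing.
It fails at once if the dish is moved more than 15 mm (distance of dish from where it was at the start of the episode above 0.015 m).
It fails at once if the spare tap is moved more than 15 mm (distance of spare_tap from where it was at the start of the episode above 0.015 m).
It fails at once if the screwdriver is moved more than 15 mm (distance of screwdriver from where it was at the start of the episode above 0.015 m).
It also fails if it takes over 115 s, if anything falls off the work surface, if the arm or the gripper's body presses on something with over 40 N, if the wrist force passes 120 N, or if a joint passes its speed limit or range.

### The arm

A 7-joint arm with a two-finger parallel gripper is mounted at the origin on the work surface. World frame = base frame: x ahead of the robot, y to its left, z up, the work surface at z = 0. Lengths are in m, angles in rad, forces in N, time in s.
With the tool pointing down it reaches from about 0.4 to 0.9 m from the base axis. Payload 5.5 kg.
Tool frame: the origin (TCP) lies midway between the tips of the shut fingers; the grasp point (between the pads) lies 19 mm behind it (manip.grip_depth is the distance from the TCP to the grasp point, in m); z points along the fingers, y is the line along which they close (so a half turn about z gives the same grasp; the last joint's range is limited). The gripper opens to 92 mm and grips with 3 to 60 N. Pads are 19 mm wide; open, the fingers measure 130 mm over their backs; the gripper's body (75 mm by 190 mm) begins 47 mm behind the grasp point.
Start: joints at [-0.891, 0.501, -0.427, 1.55, 0.221, 1.138, -0.21], TCP at [0.263, 0.594, 0.203] pointing down, gripper open.
Joint ranges: [-2.88, 2.88], [-0.31, 2.03], [-1.54, 1.56], [0.2, 2.42], [-1.41, 4.55], [0.19, 2.02], [-2.57, 2.57]. Speed limits (rad/s): [2.57, 2.57, 3.14, 3.14, 3.14, 3.14, 3.14].

### API

Orientations are given as a unit quaternion [x, y, z, w].
In Python, from bench import manip, effector, viewer gives the robot as it stands. Calls block until the motion is done:
- manip.move_pose(position, orientation): joint-space move of the TCP to a pose.
- manip.servo_line(position, ori=None, vel=0.15): straight line of the TCP; ori=None keeps the orientation; vel is the mean speed in m/s.
- manip.movej(angles): joint-space move.
- effector.open_jaws() and effector.close(f_grip=None): open the fingers fully, or close them until they stop; f_grip is the grip in N (None keeps the last).
- manip.sleep(seconds).
- manip.solve_ik(position, orientation): joint angles nearest the present ones, or None.
- viewer.get_image(name): name is "side" or "top" or "wrist"; returns the picture (384x512x3 uint8, red, green, blue); there is no depth.
- viewer.get_calibration(name): a dict with "vfov" (degrees; the focal length in pixels is half the picture's height over the tangent of half this angle, whatever the lens; pixels are square), "cx", "cy" (the principal point, pixels), "eye" and "attitude" of the camera in the world. Camera axes: x right, y down, z forward; pixel columns grow to the right and rows downward; lengths in m; the calibration is good to about 2 mm. A picture is of the moment at which its call begins: read the wrist's pose just before it. get_calibration takes no time and is no camera call; for the wrist camera it gives the pose at the moment of the call.
A pose or a line that the arm cannot do raises manip.PlanningError and nothing moves.
- manip.hand_in(): hands the job in; it is judged then, once.
Readings, each from a call of its own:
- manip.current_clock(): time.
- manip.current_q(): joint angles.
- manip.current_joint_velocities(): joint speeds.
- manip.current_tau(): joint torques, N m.
- manip.current_tool_pos(): TCP position.
- manip.current_tcp_rot(): TCP orientation.
- manip.current_force(): force on the tool from outside, world axes, zero at the start.
- manip.current_wrist_torque(): the same for the moment, N m.
- manip.current_finger_gap(): finger opening in m.
- manip.current_gripper_force(): force on a finger pad.
Only numpy, scipy, OpenCV 4.12 (cv2) and the standard library are available. Lean on these libraries where they do the work, as an engineer would, in place of code of your own. Each camera call takes 0.05 s, during which the arm holds its last target. There are 200 camera calls.

## Working session

There is one attempt and no reset: what is moved stays moved. The work goes in short steps, each a Python script; the robot and the scene stay as the last script left them, time stands still between calls to the robot, and variables do not carry over. Pictures are saved under pics/ and viewed, at most 14 in all, crops included, and the job is handed in when it is done.

```bash
mkdir -p pics; ls; python3 - <<'E'
from bench import manip, effector, viewer
import cv2
for n in("top","side","wrist"):
    c=viewer.get_calibration(n);print(n,c)
    im=viewer.get_image(n);cv2.imwrite(f"pics/{n}0.png",im[:,:,::-1])
    if n!="wrist": cv2.imwrite(f"pics/{n}0b.png",cv2.resize(im[:,:,::-1],(800,600),interpolation=cv2.INTER_CUBIC))
print(manip.current_clock(),manip.current_tcp_rot())
E
```

```text
pics
top {'vfov': 49.272547915597045, 'cx': 249.33778257619218, 'cy': 189.1869689299651, 'eye': array([0.40039787, 0.0204876 , 1.03417599]), 'attitude': array([ 0.70623662, -0.70534389,  0.03992343, -0.04610808])}
side {'vfov': 55.541091755518885, 'cx': 254.2224412575619, 'cy': 192.82682576724005, 'eye': array([ 0.08550464, -0.40980789,  0.7538343 ]), 'attitude': array([ 0.8617132 , -0.36323859,  0.13397502, -0.32796156])}
wrist {'vfov': 65.64412662193585, 'cx': 255.86048556131087, 'cy': 191.02848552058654, 'eye': array([0.18620619, 0.62814218, 0.38317231]), 'attitude': array([0.82800895, 0.53824439, 0.0847594 , 0.1323254 ])}
0.15 [ 2.06874018e-01  9.78367319e-01 -7.05771428e-04 -1.80500969e-04]
```

View pics/top0b.png

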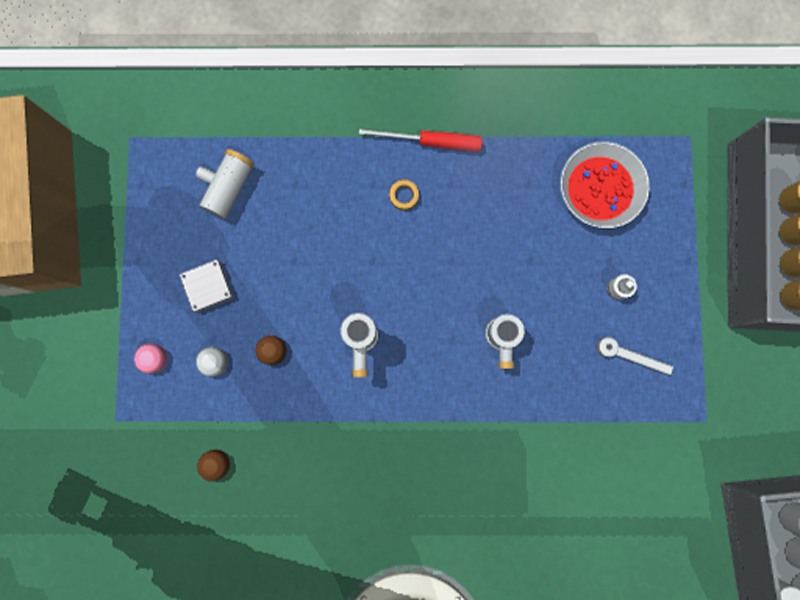

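View pics/side0b.png

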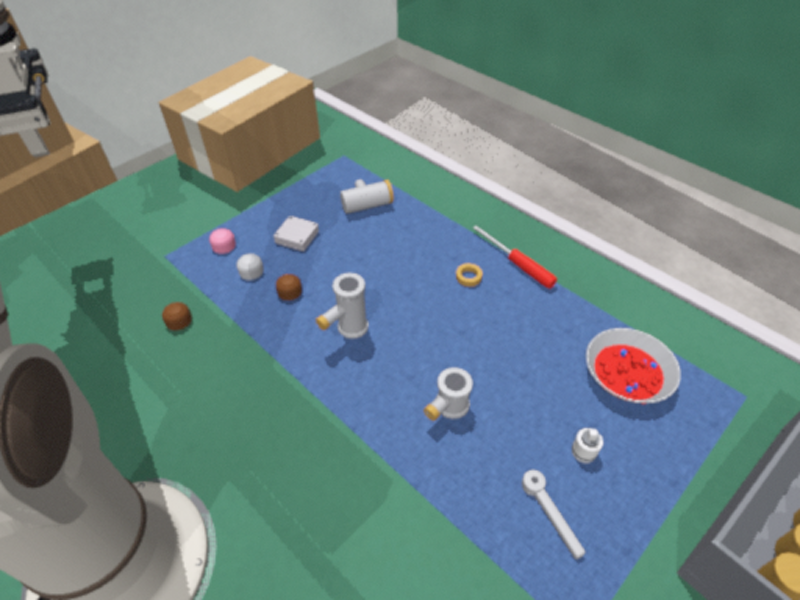

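The top view (800x600) shows these candidates:
- **Cap:** chrome dome at (212,361). The pink one at (150,358) and brown ones at (270,350) and (213,465) are decoys.
- **Nut:** the brass ring at (404,194). The brass tips on the taps and the brass end ring at (240,157) could be mistaken for it.
- **Cartridge:** the white part with a stem at (623,287).
- **Block:** the dotted square at (206,286).
- **Lever:** hub at (609,347), end at (672,370). The screwdriver at (420,140) is the lookalike.
- **Taps:** tall at (358,331), short at (506,331).

Next I'll segment these and make a close montage.

```bash
cat > h.py <<'E'
from bench import manip, effector, viewer
import numpy as np, cv2
from scipy.spatial.transform import Rotation as R
def ray(c,u,v):
    f=192/np.tan(np.radians(c['vfov'])/2)
    d=R.from_quat(c['attitude']).apply([(u-c['cx'])/f,(v-c['cy'])/f,1]); return np.array(c['eye']),d
def plane(c,u,v,z):
    e,d=ray(c,u,v); return (e+d*(z-e[2])/d[2])[:2]
def tri(c1,p1,c2,p2):
    A=np.zeros((3,3));b=np.zeros(3)
    for c,p in((c1,p1),(c2,p2)):
        e,d=ray(c,*p);d=d/np.linalg.norm(d);P=np.eye(3)-np.outer(d,d);A+=P;b+=P@e
    return np.linalg.solve(A,b)
def proj(c,p):
    f=192/np.tan(np.radians(c['vfov'])/2)
    q=R.from_quat(c['attitude']).inv().apply(np.array(p)-c['eye']); return q[0]/q[2]*f+c['cx'],q[1]/q[2]*f+c['cy']
E
python3 - <<'E'
from h import *
for n in("top","side"):
    im=cv2.imread(f"pics/{n}0.png");c=viewer.get_calibration(n)
    h=cv2.cvtColor(im,cv2.COLOR_BGR2HSV)
    masks={'white':(h[...,1]<70)&(h[...,2]>95),'brass':(h[...,0]>12)&(h[...,0]<28)&(h[...,1]>120)&(h[...,2]>120),'dark':(h[...,1]<70)&(h[...,2]<110)}
    for k,m in masks.items():
        cs,_=cv2.findContours(m.astype(np.uint8),cv2.RETR_EXTERNAL,cv2.CHAIN_APPROX_NONE)
        for q in cs:
            a=cv2.contourArea(q)
            (x,y),r=cv2.minEnclosingCircle(q); 
            if 15<a<3000:
                b=cv2.boundingRect(q); p=plane(c,x,y,0)
                if .3<p[0]<.9 and abs(p[1])<.5: print(n,k,int(a),b,np.round([x,y,r],1),np.round(p,3),np.round(cv2.minAreaRect(q)[2],0))
im=cv2.imread("pics/top0.png")
T=[(136,231),(399,185),(258,124),(400,225),(132,183),(276,212)]
g=[cv2.resize(im[y-28:y+28,x-28:x+28],(266,266),interpolation=cv2.INTER_CUBIC) for x,y in T]
cv2.imwrite("pics/mont.png",np.vstack([np.hstack(g[:3]),np.hstack(g[3:])]))
E
```

```text
top white 30 (89, 225, 9, 7) [ 93.  228.5   4. ] [0.429 0.415] 22.0
top white 243 (125, 222, 18, 19) [134.4 231.2   9.5] [0.422 0.313] 90.0
top white 319 (382, 216, 49, 24) [406.  228.5  25.5] [ 0.43  -0.355] 16.0
top white 484 (311, 201, 25, 31) [323.  216.   15.5] [ 0.46  -0.152] 90.0
top white 517 (218, 200, 24, 40) [227.5 219.5  19.7] [0.452 0.083] 74.0
top white 198 (389, 176, 19, 16) [398.  182.3   9.1] [ 0.544 -0.34 ] 63.0
top white 641 (115, 166, 33, 34) [131.5 182.5  18.1] [0.544 0.324] 69.0
top white 714 (125, 99, 35, 40) [143.2 118.1  19.9] [0.709 0.3  ] 28.0
top white 2396 (359, 91, 57, 55) [386.8 118.   28.7] [ 0.709 -0.318] 90.0
top white 84 (229, 82, 40, 8) [248.5  86.   19.7] [0.794 0.032] 6.0
top brass 23 (226, 237, 9, 4) [230.  238.5   4.3] [0.405 0.077] 90.0
top brass 18 (320, 232, 9, 4) [324.  233.    4.1] [ 0.419 -0.154] 90.0
top brass 42 (167, 219, 9, 9) [171.1 223.    4.2] [0.443 0.223] 45.0
top brass 238 (249, 116, 19, 18) [258.2 124.4   9.2] [0.693 0.008] 90.0
top brass 23 (145, 96, 15, 9) [152.  100.    8.1] [0.757 0.279] 28.0
top dark 28 (137, 223, 9, 18) [
[... 571 characters left out ...]
, 61, 49) [405.  233.   31.8] [ 0.725 -0.304] 90.0
side white 835 (202, 174, 34, 43) [220.8 195.5  21.7] [0.487 0.12 ] 17.0
side white 210 (151, 162, 17, 17) [159.5 170.4   8.8] [0.427 0.322] 90.0
side white 73 (303, 144, 25, 19) [314.5 152.5  14.3] [0.803 0.044] 35.0
side white 417 (175, 138, 29, 23) [189.4 148.9  14.8] [0.548 0.333] 17.0
side white 449 (218, 114, 34, 23) [235.  125.5  17.5] [0.725 0.315] 77.0
side brass 29 (272, 260, 9, 8) [275.9 263.4   4.1] [ 0.435 -0.131] 45.0
side brass 24 (203, 203, 7, 7) [206.  206.    3.6] [0.434 0.121] 45.0
side brass 34 (178, 177, 12, 8) [183.5 181.    5.6] [0.45  0.237] 63.0
side brass 139 (293, 170, 15, 13) [300.  175.5   7.5] [0.697 0.013] 90.0
```

View pics/mont.png

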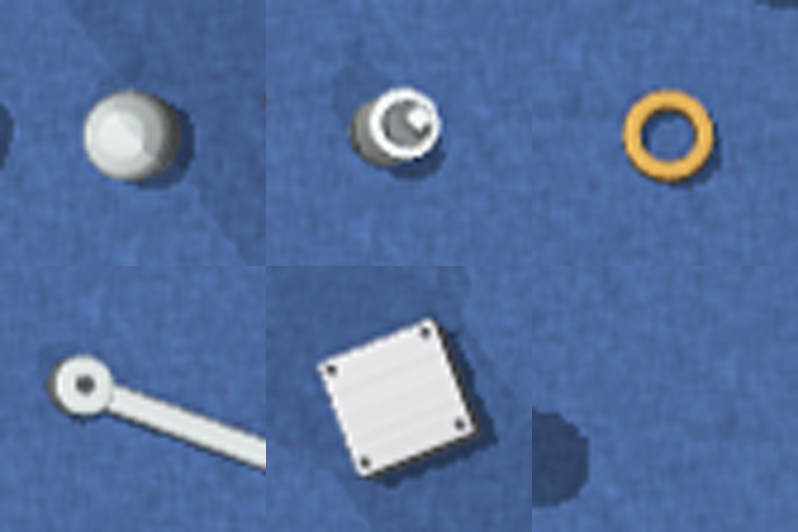

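The montage confirms the choices:
- The cap is the plain grey chrome dome, centred at about (135.6,231.4) in native top pixels.
- Cartridge rim is at (399.8,183.3).
- Nut is at (258.6,124.6).
- Lever hub hole is at (389.9,221.8).
- The block's four dots average to (131.3,182.6).

```bash
python3 - <<'E'
from h import *
c=viewer.get_calibration("top");s=viewer.get_calibration("side")
o=.4
P=lambda u,v,z:np.round(plane(c,u-o,v-o,z),4)
print('cap',P(135.6,231.4,.012),'cart',P(399.8,183.3,.036),'nut',P(258.6,124.6,.010),'hub',P(389.9,221.8,.018),'block',P(131.3,182.6,.02))
t=plane(c,228.5,211.2,.105);sh=plane(c,324.5,211.2,.06);print('taps',t,sh,np.linalg.norm(t-sh))
im=cv2.imread("pics/top0.png");h=cv2.cvtColor(im,cv2.COLOR_BGR2HSV)
m=((h[...,1]<70)&(h[...,2]>95)).astype(np.uint8);m[:, :402]=0;m[:,435:]=0;m[:210]=0;m[245:]=0
q=cv2.findNonZero(m);r=cv2.minAreaRect(q);print(r,[P(*(k+o),.014) for k in cv2.boxPoints(r)])
l=cv2.fitLine(q,cv2.DIST_L2,0,.01,.01).ravel();print(l)
# tri checks from mask centres
print('tri nut',tri(c,(258.2,124.4),s,(300,175.5)),'cap',tri(c,(135.2,231),s,(159.5,170.4)))
# side dot/hub views
for n,p in dict(cap=(*plane(c,135.2,231,.012),.012),nut=(*plane(c,258.2,124.2,.010),.01)).items(): print(n,proj(s,p))
E
```

```text
cap [0.4226 0.3074] cart [ 0.538  -0.3306] nut [0.6902 0.0076] hub [ 0.4466 -0.3092] block [0.5415 0.3199]
taps [0.46475118 0.07496135] [ 0.46813416 -0.14577296] 0.2207602274602612
((415.5390319824219, 231.75119018554688), (30.767776489257812, 6.272083282470703), 20.2248592376709) [array([ 0.4275, -0.3351]), array([ 0.4417, -0.341 ]), array([ 0.4162, -0.4094]), array([ 0.4021, -0.4035])]
[9.3375826e-01 3.5790434e-01 4.1573685e+02 2.3176842e+02]
tri nut [0.68967804 0.00778278 0.00916195] cap [0.4217731  0.30736928 0.01410068]
cap (np.float64(160.23993352841222), np.float64(170.73068197018716))
nut (np.float64(300.28171615886095), np.float64(175.21644598012938))
```

```bash
cat >> h.py <<'E'
T=np.array([.4648,.0750]);S=np.array([.4681,-.1458])
yl=(T-S)/np.linalg.norm(T-S); xb=np.array([yl[1],-yl[0]])   # line dir (+y), behind (+x)
MID=(T+S)/2; BLOCK=np.array([.5415,.3199]); CAP=np.array([.4222,.3074]); CART=np.array([.538,-.3306]); NUT=np.array([.6900,.0077])
HUB=np.array([.4466,-.3092]);END=np.array([.4091,-.4065]);LX=(HUB-END)/np.linalg.norm(HUB-END);LEV=HUB-.045*LX
def quat(close,tilt=0,lean=(0,0)):
    y=np.array([*close,0.]);y/=np.linalg.norm(y)
    z=-np.array([np.sin(tilt)*lean[0],np.sin(tilt)*lean[1],np.cos(tilt)])
    return R.from_matrix(np.c_[np.cross(y,z),y,z]).as_quat()
perp=lambda v:np.array([-v[1],v[0]])
E
python3 - <<'E'
from h import *
c=viewer.get_calibration("top");s=viewer.get_calibration("side")
print('tray',tri(c,(466,210),s,(437,366)))
print(MID,xb,LEV,LX)
lim=np.array([[-2.88,2.88],[-.31,2.03],[-1.54,1.56],[.2,2.42],[-1.41,4.55],[.19,2.02],[-2.57,2.57]])
L=T+.102*xb;f=np.radians(22)
X=np.array([1,0]);Y=np.array([0,1])
jobs={'levpick':(LEV-.045*LX,.007,perp(LX),f,-LX),'levplace':(L-.045*yl,.007,perp(yl),f,-yl),
'nutpick':(NUT,.003,Y,0,X),'nutplace':(MID,.003,xb,0,X),'cap':(CAP,.003,X,0,X),'capplace':(MID,.02,xb,0,X),'cart':(CART,.005,X,0,X),'cartpl':(BLOCK,.026,X,0,X)}
for k,(p,z,cl,t,l) in jobs.items():
  for sg in(1,-1):
    for dz in(0,.1):
      q=manip.solve_ik([*p,z+dz],quat(sg*np.array(cl),t,l))
      print(k,sg,dz,None if q is None else (np.round(q,2),'margin',round(float(np.min(np.minimum(q-lim[:,0],lim[:,1]-q))),2)))
E
```

```text
tray [ 0.47726374 -0.50318837  0.00790409]
[ 0.46645 -0.0354 ] [0.99988833 0.01494398] [ 0.43041703 -0.35118942] [0.35962162 0.93309822]
levpick 1 0 (array([ 0.22,  1.11,  1.13,  1.74, -1.21,  1.48, -1.75]), 'margin', 0.2)
levpick 1 0.1 (array([ 0.21,  0.91,  1.13,  1.71, -1.03,  1.5 , -1.86]), 'margin', 0.38)
levpick -1 0 (array([ 0.42,  0.87,  0.74,  1.73, -0.93,  1.2 ,  1.23]), 'margin', 0.48)
levpick -1 0.1 (array([ 0.26,  0.84,  1.01,  1.71, -0.95,  1.43,  1.22]), 'margin', 0.46)
levplace 1 0 (array([-0.62,  1.05,  1.13,  1.89, -1.34,  1.37, -2.02]), 'margin', 0.07)
levplace 1 0.1 (array([-0.71,  1.02,  1.35,  1.87, -1.27,  1.57, -2.08]), 'margin', 0.14)
levplace -1 0 (array([ 0.23,  0.65, -0.1 ,  1.87, -0.48,  0.75,  0.53]), 'margin', 0.55)
levplace -1 0.1 (array([ 0.16,  0.49, -0.01,  1.84, -0.47,  0.93,  0.48]), 'margin', 0.58)
nutpick 1 0 (array([ 0.13,  0.77, -0.26,  1.56,  0.25,  0.84,  1.34]), 'margin', 0.65)
nutpick 1 0.1 (array([ 0.12,  0.65, -0.25,  1.52,  0.18,  0.99,  1.39]), 'margin', 0.8)
nutpick -1 0 (array([-0.22,  0.77,  0.26,  1.58, -0.24,  0.82, -1.44]), 'marg
[... 1143 characters left out ...]
n', 0.2)
cart 1 0 (array([ 0.19,  0.72,  0.44,  1.75, -0.41,  0.77,  0.83]), 'margin', 0.58)
cart 1 0.1 (array([ 0.18,  0.58,  0.46,  1.71, -0.3 ,  0.93,  0.75]), 'margin', 0.71)
cart -1 0 (array([-0.21,  1.05,  1.12,  1.76, -1.07,  1.09, -1.84]), 'margin', 0.34)
cart -1 0.1 (array([-0.22,  0.85,  1.13,  1.72, -0.84,  1.14, -1.98]), 'margin', 0.43)
cartpl 1 0 (array([-0.49,  0.64, -0.11,  1.73,  0.1 ,  0.77, -0.65]), 'margin', 0.58)
cartpl 1 0.1 (array([-0.49,  0.51, -0.12,  1.68,  0.07,  0.95, -0.63]), 'margin', 0.74)
cartpl -1 0 (array([-0.09,  0.76, -0.69,  1.72,  0.6 ,  0.89,  2.11]), 'margin', 0.46)
cartpl -1 0.1 (array([-0.06,  0.62, -0.73,  1.67,  0.47,  1.04,  2.2 ]), 'margin', 0.37)
```

```bash
cat >> h.py <<'E'
def pick(p,z,q,f=35,up=.15):
    manip.move_pose([*p,z+.12],q)
    manip.servo_line([*p,z+.03],vel=.25); manip.servo_line([*p,z],vel=.08)
    effector.close(f_grip=f); print('gap',round(manip.current_finger_gap(),4),'F',np.round(manip.current_force(),1))
    manip.servo_line([*p,z+up],vel=.25); print('gap up',round(manip.current_finger_gap(),4),'t',round(manip.current_clock(),1))
def place(p,z,q,up=.15,hi=.12):
    manip.move_pose([*p,z+hi],q)
    manip.servo_line([*p,z+.02],vel=.2); manip.servo_line([*p,z+.001],vel=.04)
    print('F',np.round(manip.current_force(),1),'pos',np.round(manip.current_tool_pos(),4))
    effector.open_jaws(); manip.servo_line([*p,z+up],vel=.25); print('t',round(manip.current_clock(),1))
X=np.array([1.,0]);Y=np.array([0,1.])
E
python3 - <<'E'
from h import *
pick(NUT,.004,quat(Y)); place(MID,.004,quat(xb),hi=.15)
LS=np.array([.608,.0])
pick(LEV+.006*LX,.004,quat(-perp(LX)),up=.16)
im=viewer.get_image("top");cv2.imwrite("pics/top1.png",im[:,:,::-1])
place(LS+.006*yl,.004,quat(-perp(yl)),hi=.16)
manip.servo_line([.50,-.2,.25],vel=.3)
for n in("top","side"): cv2.imwrite(f"pics/{n}2.png",cv2.resize(viewer.get_image(n)[:,:,::-1],(800,600)))
E
```

```text
gap 0.0005 F [0.  0.7 0.6]
gap up 0.0002 t 6.0
F [0.2 0.6 0.8] pos [ 0.4663 -0.0354  0.0049]
t 10.8
gap 0.0003 F [ 0.5 -0.2 -0.1]
gap up 0.0005 t 15.3
F [-0.5  1.1  0.4] pos [0.6078 0.006  0.0048]
t 20.5
```

```bash
python3 - <<'E'
from h import *
print(manip.current_tool_pos(),manip.current_tcp_rot(),manip.current_finger_gap())
E
```

```text
[ 0.50038026 -0.19757815  0.24872115] [ 7.00573212e-01  7.13579624e-01 -1.78398642e-04 -1.12382890e-03] 0.09185296429235873
```

View pics/side2.png

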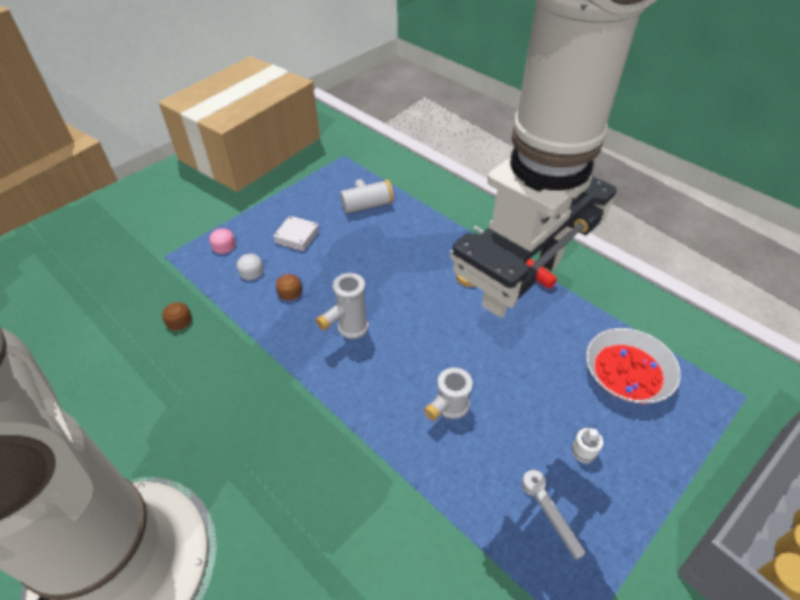

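View pics/top2.png

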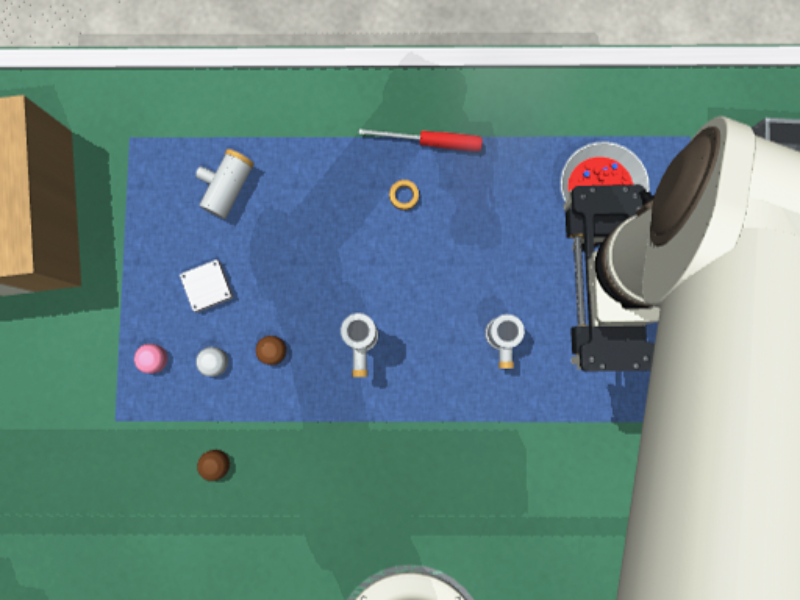

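The top and side views show the nut at (404,194) and the lever still in their original places, so both grasps closed on nothing. The side view puts the fingertips at about (497,308). I'll compare that with where the reported TCP projects.

```bash
python3 - <<'E'
from h import *
p=manip.current_tool_pos();r=R.from_quat(manip.current_tcp_rot());print(p,r.as_matrix().round(2))
for n in("top","side"):
    c=viewer.get_calibration(n)
    print(n,c['eye'],[np.round(np.array(proj(c,p+r.apply([0,s*.05,-b])))*1.5625) for s in(0,-1,1) for b in (0,.02)])
c=viewer.get_calibration("wrist");print(c, r.inv().apply(c['eye']-p))
im=viewer.get_image("wrist")[:,:,::-1].copy()
for q,col in((p,(0,0,255)),(p+r.apply([0,0,-.019]),(0,255,0)),([*HUB,.018],(255,0,255)),([*CART,.056],(255,0,0)),([*S,.06],(0,255,255))):
    u=np.int32(np.round(proj(c,q)));print(u);cv2.circle(im,tuple(map(int,u)),4,col,1)
cv2.imwrite("pics/wr3.png",im)
E
```

```text
[ 0.50038026 -0.19757815  0.24872115] [[-0.02  1.   -0.  ]
 [ 1.    0.02  0.  ]
 [ 0.   -0.   -1.  ]]
top [0.40039787 0.0204876  1.03417599] [array([576., 293.]), array([581., 290.]), array([578., 334.]), array([583., 333.]), array([574., 252.]), array([578., 249.])]
side [ 0.08550464 -0.40980789  0.7538343 ] [array([518., 302.]), array([521., 291.]), array([492., 326.]), array([495., 315.]), array([542., 280.]), array([545., 268.])]
{'vfov': 65.64412662193585, 'cx': 255.86048556131087, 'cy': 191.02848552058654, 'eye': array([ 0.49951373, -0.11344744,  0.43002469]), 'attitude': array([9.87651959e-01, 8.43254171e-03, 6.77352944e-04, 1.56435421e-01])} [ 0.08437782  0.00034949 -0.1811904 ]
[255 227]
[255 240]
[219 229]
[281 255]
[230 122]
```

View pics/wr3.png

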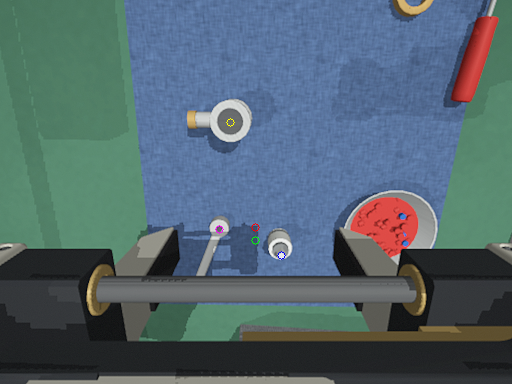

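The calibration agrees: the projected hub, cartridge and tap markers land on the objects at (219,229), (281,255) and (230,122). In the side view, though, the open fingertips sit about 15–20 mm behind the TCP. I'll go back to the lever and look at the fingers open and closed.

```bash
python3 - <<'E'
from h import *
p=LEV+.006*LX
manip.move_pose([*p,.12],quat(-perp(LX)));manip.servo_line([*p,.004],vel=.2)
g=[]
c=viewer.get_calibration("side")
def snap():
    im=viewer.get_image("side")[:,:,::-1].copy(); g.append(cv2.resize(im[250:384,270:430],(400,335),interpolation=cv2.INTER_CUBIC))
    print(manip.current_tool_pos(),manip.current_finger_gap(),manip.current_gripper_force())
snap();effector.close(f_grip=20);snap();effector.open_jaws()
cv2.imwrite("pics/s4.png",np.hstack(g)); print(proj(c,[*p,.004]),manip.current_clock())
E
```

```text
[ 0.43426741 -0.34612276  0.00560555] 0.09151351489382896 0.0
[ 0.43259628 -0.34559221  0.00400849] 0.0005611448823746542 0.0
(np.float64(352.17903783135614), np.float64(326.48325760787077)) 26.1917
```

View pics/s4.png

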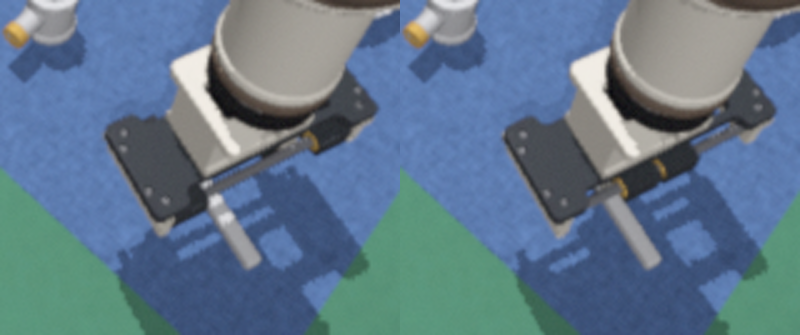

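Both frames show the lever untouched with the gripper straddling it, so the real fingertips must be higher than reported. I'll probe the bare bench by touch to find the true tip height, once with fingers shut and once open.

```bash
python3 - <<'E'
from h import *
manip.servo_line([*(LEV+.006*LX),.12],vel=.3)
p=[.47,-.24]
manip.move_pose([*p,.06],quat(X))
for mode in("shut","open"):
    if mode=="shut": effector.close(f_grip=10)
    else: effector.open_jaws()
    manip.servo_line([*p,.008],vel=.2)
    f0=manip.current_force()[2];z=.008
    while z>-.03:
        z-=.002
        try: manip.servo_line([*p,z],vel=.03)
        except manip.PlanningError as e: print('plan',e);break
        f=manip.current_force()[2]
        if abs(f-f0)>3: break
    print(mode,'cmd',z,'pos',manip.current_tool_pos(),'F',f0,f,'gap',manip.current_finger_gap())
    manip.servo_line([*p,.06],vel=.2)
print(manip.current_clock())
E
```

```text
shut cmd -0.024000000000000007 pos [ 0.47034216 -0.24017552 -0.02347529] F 0.05187499641914811 5.97838779351032 gap 0.0006700465264009429
open cmd -0.024000000000000007 pos [ 0.47031565 -0.24015547 -0.02347071] F -0.1114988107139882 4.790020739604181 gap 0.09176282756438185
40.1417
```

The touch probe finds the bench at a reported z of about −0.0225, so the real fingertips are about 22.5 mm behind the reported TCP along the tool axis. I'll correct for that and repeat the nut, stopping if the grasp is empty.

```bash
cat >> h.py <<'E'
OFF=.0225
def tip(p,z,q): return np.array([*p,z])+OFF*R.from_quat(q).apply([0,0,1])
V=np.array([0,0,1.])
def pick(p,z,q,w,f=35,up=.12):
    t=tip(p,z,q); manip.move_pose(t+.09*V,q); manip.servo_line(t,vel=.15)
    effector.close(f_grip=f); g=manip.current_finger_gap(); print('gap',round(g,4),'F',np.round(manip.current_force(),1),manip.current_tool_pos().round(4))
    if abs(g-w)>.006: effector.open_jaws(); manip.servo_line(t+up*V,vel=.3); raise SystemExit('empty')
    manip.servo_line(t+up*V,vel=.3); print('gap up',round(manip.current_finger_gap(),4),'t',round(manip.current_clock(),1))
def place(p,z,q,up=.1,hi=.12):
    t=tip(p,z,q); manip.move_pose(t+hi*V,q); manip.servo_line(t+.015*V,vel=.25); manip.servo_line(t+.001*V,vel=.04)
    print('F',np.round(manip.current_force(),1),'pos',np.round(manip.current_tool_pos(),4))
    effector.open_jaws(); manip.servo_line(t+up*V,vel=.3); print('t',round(manip.current_clock(),1))
E
python3 - <<'E'
from h import *
pick(NUT,.003,quat(Y),.048); place(MID,.003,quat(xb))
cv2.imwrite("pics/t5.png",viewer.get_image("top")[:,:,::-1])
E
```

```text
gap 0.0464 F [0.3 0.1 1.3] [ 0.69    0.0078 -0.0194]
gap up 0.046 t 43.5
F [-0.1 -0.2 -0.7] pos [ 0.4664 -0.0354 -0.0184]
t 47.1
```

```bash
python3 - <<'E'
from h import *
LS=np.array([.612,.0])
pick(LEV+.006*LX,.003,quat(-perp(LX)),.014,f=40); place(LS+.006*yl,.003,quat(-perp(yl)),up=.08)
L=T+.103*xb; q=quat(-perp(yl),np.radians(30),-yl)
t=tip(LS-.045*yl,.0075,q); manip.move_pose(t+.05*V,q); manip.servo_line(t,vel=.1)
print(manip.current_force().round(1)); effector.close(f_grip=50); g=manip.current_finger_gap(); print('gap',g)
if g<.008: raise SystemExit('empty')
manip.servo_line(t+.02*V,vel=.1)
t2=tip(L-.045*yl,.0075,q); manip.servo_line(t2+.02*V,vel=.1); manip.servo_line(t2+.0005*V,vel=.05); print(manip.current_force().round(1),manip.current_tool_pos()-t2)
effector.open_jaws(); manip.servo_line(t2+.13*V,vel=.25)
print(manip.current_clock())
E
```

```text
gap 0.0135 F [-0.  -0.6  0. ] [ 0.4325 -0.3456 -0.0195]
gap up 0.0135 t 50.9
F [-0.   1.4 -1.3] pos [ 0.6118  0.0061 -0.0185]
t 55.1
[-0.5  0.1  0.7]
gap 0.013241621392340735
[-1.1 -0.7  0.5] [-1.81053174e-04 -3.85833464e-04 -4.72234398e-05]
61.5667
```

```bash
python3 - <<'E'
from h import *
pick(CART,.018,quat(X),.035); place(BLOCK,.0385,quat(X),up=.14)
for n in("top","side"): cv2.imwrite(f"pics/{n}6.png",viewer.get_image(n)[:,:,::-1])
im=np.hstack([cv2.resize(cv2.imread("pics/top6.png")[100:250,90:390],(800,400),interpolation=cv2.INTER_CUBIC)]);cv2.imwrite("pics/t6.png",im)
E
```

```text
gap 0.034 F [-0.6  0.   0.4] [ 0.538  -0.3306 -0.0045]
gap up 0.0342 t 65.1
F [-0.7 -0.3 -1.3] pos [0.5414 0.3199 0.0171]
t 70.2
```

View pics/t6.png

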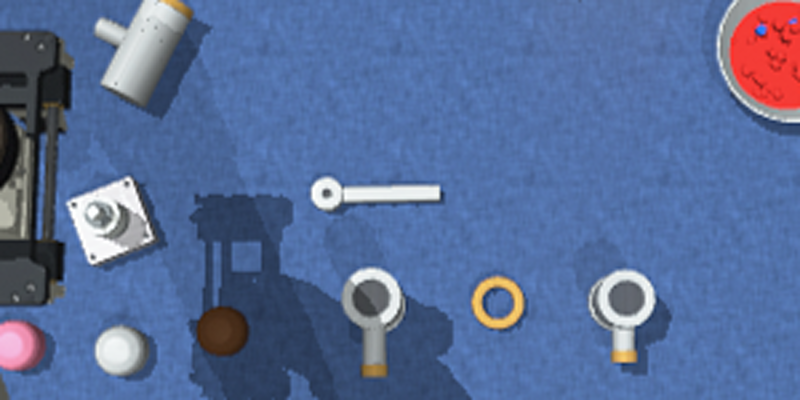

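The crop shows:
- the nut at (498,303), between the taps;
- the lever, with hub at (326,193) and end at (440,192), behind the tall tap at (372,298);
- the cartridge standing on the block at (103,215).

I'll measure all three.

```bash
python3 - <<'E'
from h import *
c=viewer.get_calibration("top");k=800/300
P=lambda x,y,z:plane(c,x/k+90-.4,y/k+100-.4,z)
im=cv2.imread("pics/top6.png");h=cv2.cvtColor(im,cv2.COLOR_BGR2HSV)
m=((h[...,0]>12)&(h[...,0]<30)&(h[...,1]>100)&(h[...,2]>100)).astype(np.uint8);w=np.zeros_like(m);w[195:232,260:295]=1
(x,y),r=cv2.minEnclosingCircle(cv2.findNonZero(m*w));n=plane(c,x,y,.01);print('nut',n,r,'err',n-MID,'dT',np.linalg.norm(n-T),np.linalg.norm(n-S))
hub=P(326,193,.018);end=P(441,192.5,.014);d=(hub-end)/np.linalg.norm(hub-end);mid=hub-.045*d
F=np.array([xb,yl]);print('lever',F@(mid-T),'ang',np.arctan2(*(F@d)),np.linalg.norm(hub-end))
print('stem',P(95,211,.076)-BLOCK,'collar',P(100,215,.062)-BLOCK)
E
```

```text
nut [ 0.4666357  -0.03649166] 9.562901496887207 err [ 0.0001857  -0.00109166] dT 0.11150677379884115 0.10931814495945522
lever [0.10301529 0.00025501] ang 0.003964151449374086 0.10609005479778198
stem [ 0.00035592 -0.00305201] collar [-0.00113955 -0.00327789]
```

```bash
python3 - <<'E'
from h import *
pick(CAP,.004,quat(X),.046); place(MID+[0,-.0007],.0175,quat(xb),up=.13)
manip.move_pose([.55,.25,.25],quat(X))
g=[]
for n,(a,b) in dict(top=(213,276),side=(165,255)).items():
    im=viewer.get_image(n)[:,:,::-1];cv2.imwrite(f"pics/{n}7.png",im)
for n,(x0,x1,y0,y1) in dict(top=(100,340,110,250),side=(170,410,90,230)).items():
    g.append(cv2.resize(cv2.imread(f"pics/{n}7.png")[y0:y1,x0:x1],(514,300),interpolation=cv2.INTER_CUBIC))
cv2.imwrite("pics/f7.png",np.vstack(g)); print(manip.current_clock())
E
```

```text
gap 0.0449 F [-0.5 -0.1  1.3] [ 0.4222  0.3074 -0.0185]
gap up 0.0448 t 73.0
F [ 1.1 -0.2 -1.3] pos [ 0.4664 -0.0361 -0.0039]
t 76.9
78.2167
```

View pics/f7.png

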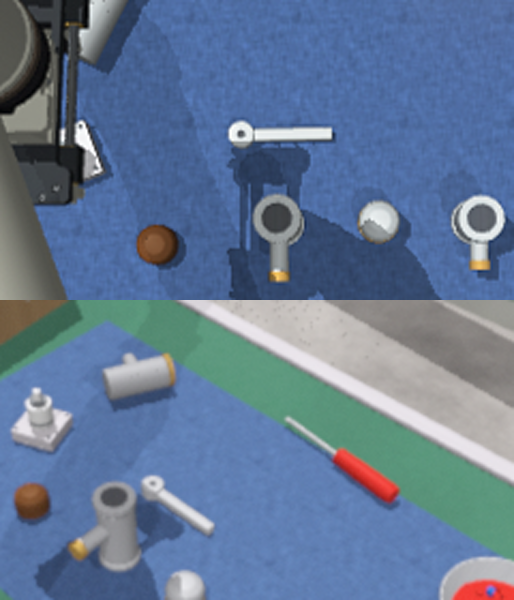

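The cap sits at (378,221), between the taps, hiding the nut from above. The cartridge stands on the block, and the lever, spare tap, screwdriver and dish are in place. I need one close look at the cap on the nut.

```bash
python3 - <<'E'
from h import *
a=cv2.imread("pics/side7.png")[200:256,225:290];b=cv2.imread("pics/top7.png")[188:238,250:305]
cv2.imwrite("pics/f8.png",np.hstack([cv2.resize(a,(390,336),interpolation=cv2.INTER_CUBIC),cv2.resize(b,(370,336),interpolation=cv2.INTER_CUBIC)]))
E
```

```text
(no output)
```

View pics/f8.png

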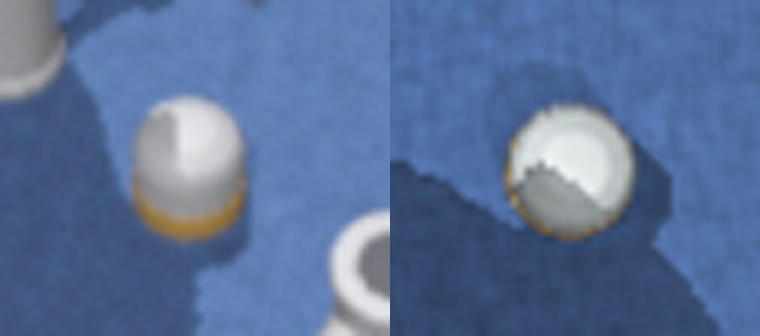

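The close crop shows the cap at (188,150) sitting level and centred on the brass nut at (188,215). I'm handing the job in.

```bash
python3 -c "
from bench import manip
print(manip.hand_in(),manip.current_clock())"
```

```text
the job is handed in; nothing more can be done
the job is handed in; nothing more can be done
```

I handed the job in at about 78 s of the 115 s limit; no verdict came back, but in the last pictures all four parts were in place (nut, lever and cartridge measured within about 4 mm, the cap on the nut judged by eye), and the dish, spare tap and screwdriver looked unmoved.

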